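# Clear the pot lid and put the dumpling tools away

## Robot

A 7-joint arm with a two-finger parallel gripper is mounted at the origin on the work surface. World frame = base frame: x ahead of the robot, y to its left, z up, the work surface at z = 0. Lengths are in m, angles in rad, forces in N, time in s.
With the tool pointing down it reaches from about 0.4 to 0.85 m from the base axis. Payload 4.5 kg.
Tool frame: the origin (TCP) lies midway between the tips of the shut fingers; the grasp point (between the pads) lies 19 mm behind it; z points along the fingers, y is the line along which they close (so a half turn about z gives the same grasp; the last joint's range is limited). The gripper opens to 88 mm and grips with 3 to 60 N. Pads are 18 mm wide; open, the fingers measure 123 mm over their backs; the gripper's body (75 mm by 187 mm) begins 45 mm behind the grasp point.
Start: joints at [-1.244, 0.689, -0.195, 1.565, 0.157, 0.902, -0.215], TCP at [0.18, 0.598, 0.239] pointing down, gripper open.
Joint ranges: [-3.01, 3.01], [-0.46, 2.08], [-1.47, 1.51], [0.13, 2.56], [-1, 4.14], [0.04, 2.09], [-2.66, 2.66]. Speed limits (rad/s): [2.57, 2.57, 3.14, 3.14, 3.14, 3.14, 3.14].

## Interface

Orientations are given as a 3x3 rotation matrix whose columns are the frame's x, y, z axes.
In Python, from station import arm gives the robot as it stands.
- The arm moves only by the tool play_rows, never from a script. Its argument "plan" is one flat list of numbers, 5 for each row, row after row: the shift along the tool's x, y, z each as a share of 1000 mm, from -1 to 1, then the turn about the tool's z as a share of 120 degrees, from -1 to 1, then the closure, from -1 (fully open) to 1 (shut). A call has 1 to 10 rows; each row is the pose to reach, as a shift and turn from the pose commanded when the call began, along the tool's axes at that moment; what a row does not reach only later rows make up. A row lasts 1/8 s, in which the tool goes at most 62.5 mm and 10.7 degrees, less where a joint would pass 70% of its speed; a pose out of reach is approached as far as the arm can. A call with a number of a shift or a turn outside -1 to 1 is refused whole. A call with a gripper value outside its range is refused whole. The fingers move at their own pace and stop on an object; "squeeze" is the grip in N (left out, the last holds). Time passes only in rows, so rows that repeat a pose let the fingers close. It gives the time, the measured TCP pose, the force, the opening and the grip force at its end, in the units of the state.
- arm.state(): the state, without advancing time (a new reading comes with each control period).
- arm.read_camera(name): name is "scene" or "top" or "wrist"; returns the picture (420x560x3 uint8, blue, green, red); there is no depth.
- arm.get_calibration(name): a dict with "K" (3x3 intrinsics, pixels), "D" ([k1, k2, p1, p2, k3] as OpenCV has them; the pictures are not rectified), "pose" (4x4, takes a point from camera to world coordinates). Camera axes: x right, y down, z forward; pixel columns grow to the right and rows downward; lengths in m; the calibration is good to about 2 mm. A picture is of the moment at which its call begins: read the wrist's pose just before it. get_calibration takes no time and is no camera call; for the wrist camera it gives the pose at the moment of the call.
- arm.hand_in(): hands the job in; it is judged then, once.
The state is a dict: "time_s": time; "joint_positions": joint angles; "dq": joint speeds; "joint_efforts": joint torques, N m; "eef_pos": TCP position; "tool_rot": TCP orientation; "contact_force": force on the tool from outside, world axes, zero at the start; "ft_torque": the same for the moment, N m; "finger_gap": finger opening in m; "finger_force": force on a finger pad.
Only numpy, scipy, OpenCV 4.12 (cv2) and the standard library are available. Lean on these libraries where they do the work, as an engineer would, in place of code of your own. Each camera call takes 0.05 s, during which the arm holds its last target. There are 200 camera calls.

## Task

The pot lid is lying on the open trays of the low stand: lift it off and set it flat, knob up, on the cork mat. Then put every dumpling tool on the table into the tray slot of its handle's colour, lying flat along the slot (either end first), and push both trays fully home; leave everything else where it stands.

Things in the scene. Friction and masses are not known exactly. Their poses are not given: they have to be found in the camera images.
- tool_red: dumpling tool with a red plastic handle and a steel pastry wheel (34 mm diameter, standing on edge); 115 mm long, 90 g, on the table or absent. Origin: middle of its length, on its underside; x from handle to head, z up. The handle is a rounded bar 24 mm wide (y), 28 mm high (z), from x = -57 to +7 mm; grip it near x = -20 mm
- tool_yellow: dumpling tool with a yellow plastic handle and a flat steel spreading blade, 28 mm wide; 115 mm long, 90 g, on the table or absent. Origin: middle of its length, on its underside; x from handle to head, z up. The handle is a rounded bar 24 mm wide (y), 28 mm high (z), from x = -57 to +7 mm; grip it near x = -20 mm
- tool_green: dumpling tool with a green plastic handle and a small steel filling scoop, 35 mm across and 16 mm high; 115 mm long, 90 g, on the table or absent. Origin: middle of its length, on its underside; x from handle to head, z up. The handle is a rounded bar 24 mm wide (y), 28 mm high (z), from x = -57 to +7 mm; grip it near x = -20 mm
- tool_blue: dumpling tool with a blue plastic handle and a wide pastry brush head, 30 mm wide, 20 mm high; 115 mm long, 90 g, on the table or absent. Origin: middle of its length, on its underside; x from handle to head, z up. The handle is a rounded bar 24 mm wide (y), 28 mm high (z), from x = -57 to +7 mm; grip it near x = -20 mm
- slot_red (a point): storage slot with a red floor and a red mark on the tray front (left tray, left slot seen from the robot). Point: centre of the slot's floor; x along the slot, into the stand; y left, z up. 145 mm long (x), 53 mm wide (y); side walls 5 mm thick, 10 mm high above the floor. Slots in a tray are 58 mm apart
- slot_yellow (a point): storage slot with a yellow floor and a yellow mark on the tray front (left tray, right slot seen from the robot). Point: centre of the slot's floor; x along the slot, into the stand; y left, z up. 145 mm long (x), 53 mm wide (y); side walls 5 mm thick, 10 mm high above the floor. Slots in a tray are 58 mm apart
- slot_green (a point): storage slot with a green floor and a green mark on the tray front (right tray, left slot seen from the robot). Point: centre of the slot's floor; x along the slot, into the stand; y left, z up. 145 mm long (x), 53 mm wide (y); side walls 5 mm thick, 10 mm high above the floor. Slots in a tray are 58 mm apart
- slot_blue (a point): storage slot with a blue floor and a blue mark on the tray front (right tray, right slot seen from the robot). Point: centre of the slot's floor; x along the slot, into the stand; y left, z up. 145 mm long (x), 53 mm wide (y); side walls 5 mm thick, 10 mm high above the floor. Slots in a tray are 58 mm apart
- tray_left (a joint): the left pull-out tray of the low stand: 0 is fully home, grows as it is pulled out towards the robot, up to 0.155 m; friction about 1.5 N, stays where it is left. Starts pulled out
- tray_left_bar (a point): middle of the steel bar handle on that tray's front: a bar of about 10 mm along y, 80 mm long, 35 mm in front of the 44 mm high tray front, 32 mm above the table. x points into the stand (the closing direction). The tray may be pushed at the bar
- tray_right (a joint): the right pull-out tray of the low stand: 0 is fully home, grows as it is pulled out towards the robot, up to 0.155 m; friction about 1.5 N, stays where it is left. Starts pulled out
- tray_right_bar (a point): middle of the steel bar handle on that tray's front: a bar of about 10 mm along y, 80 mm long, 35 mm in front of the 44 mm high tray front, 32 mm above the table. x points into the stand (the closing direction). The tray may be pushed at the bar
- stand: low rubberwood stand like a tiny table, fixed; 165 mm deep (x), 300 mm wide (y), top 78 mm above the table, underside 60 mm. Origin: on the table under the middle of its front edge; x points away from the robot side, into the stand. Two trays, one beside the other, slide out of its front
- lid: aluminium pot lid, 130 mm diameter, at first lying over the open trays on their slot walls. Origin: centre of its flat underside, z up. The domed plate is 18 mm high; on it stands a black cylindrical knob, 32 mm diameter, from 18 to 44 mm above the underside. About 180 g
- mat: round cork mat, fixed on the table at the right, 160 mm diameter. Origin: centre of its underside; its top is 8 mm above the table
- jar: squat glass jar with a steel screw-top, 72 mm diameter, 75 mm high, standing on the low stand; not to be disturbed. Origin: centre of its underside
- bowl: blue ceramic bowl, 120 mm across, 50 mm high, behind the tools; not to be disturbed. Origin: centre of its underside
- press: open white plastic dumpling press lying flat, about 230 mm long, 84 mm wide, 15 mm high, beyond the left side of the stand; not to be disturbed. Origin: centre of its underside
- rest: white ceramic chopstick rest, 45 x 16 mm, 10 mm high, lying among the tools; not to be disturbed. Origin: centre of its underside
- canister: green tea canister, 80 mm diameter, 70 mm high, at the right; not to be disturbed. Origin: centre of its underside
Things that resemble listed ones, but are neither listed nor needed, are in the scene too. What is shaped like the tool_yellow but purple or white is not meant.

How it is judged:
By the outcome, as a careful person would: the job done as asked, in the order asked, and still so for the second after the job is handed in, with the robot touching nothing.
Of tool_red, tool_yellow, tool_green, tool_blue only 3 to 4 are there at a start; the rules pass over those that are not, and their reading is None.
At some moment in a run one of tool_red, tool_yellow, tool_green, tool_blue may be knocked a few centimetres aside while the robot is not near it.
Once in a run the grip may slacken for a moment while it holds something.
It also fails if it takes over 210 s, if anything falls off the work surface, if the arm or the gripper's body presses on something with over 40 N, if the wrist force passes 120 N, or if a joint passes its speed limit or range.

## Working session

There is one attempt and no reset: what is moved stays moved. The work goes in short steps, Python scripts to look and compute and a tool call to move; the robot and the scene stay as the last step left them, time stands still between calls to the robot, and variables do not carry over. Pictures are saved under pics/ and viewed, at most 14 in all, crops included, and the job is handed in when it is done.

Besides the shell and the picture viewer there is one more tool, called after "Emit:" as name(argument=value, ...) on one line, values as JSON. play_rows: Moves the arm, as the interface text tells. Its arguments: {"type":"object","properties":{"plan":{"type":"array","items":{"type":"number","minimum":-1,"maximum":1}},"squeeze":{"type":"number"}},"required":["plan"]}

```bash
ls; mkdir -p pics; cat > h.py <<'E'
import numpy as np, cv2
from station import arm
def grab(n,f=None):
    c=arm.get_calibration(n); im=arm.read_camera(n)
    if f: cv2.imwrite('pics/'+f,im)
    return im,{k:np.array(c[k],float) for k in('K','D','pose')}
def ray(c,uv):
    p=cv2.undistortPoints(np.array(uv,float).reshape(-1,1,2),c['K'],c['D']).reshape(-1,2)
    d=np.c_[p,np.ones(len(p))]@c['pose'][:3,:3].T
    return c['pose'][:3,3],d
def onz(c,uv,z):
    o,d=ray(c,uv); return o+d*((z-o[2])/d[:,2])[:,None]
def proj(c,P):
    T=np.linalg.inv(c['pose']); r=cv2.Rodrigues(T[:3,:3])[0]
    return cv2.projectPoints(np.array(P,float).reshape(-1,1,3),r,T[:3,3],c['K'],c['D'])[0].reshape(-1,2)
def tri(c1,u1,c2,u2):
    o1,d1=ray(c1,u1);o2,d2=ray(c2,u2);d1=d1[0]/np.linalg.norm(d1);d2=d2[0]/np.linalg.norm(d2)
    A=sum(np.eye(3)-np.outer(d,d) for d in(d1,d2));b=sum((np.eye(3)-np.outer(d,d))@o for o,d in((o1,d1),(o2,d2)))
    P=np.linalg.solve(A,b); return P,np.linalg.norm(np.cross(P-o1,d1))*2
def local(dx,dy,dz):
    R=np.array(arm.state()['tool_rot']); return R.T@np.array([dx,dy,dz])
E
python3 - <<'E'
from h import *
np.set_printoptions(precision=4,suppress=True)
for n in('top','scene','wrist'):
    im,c=grab(n,n+'0.png'); print(n,c['K'][0,0],c['pose'])
s=arm.state(); print(s['time_s'],s['eef_pos'],np.array(s['tool_rot']),s['finger_gap'])
E
```

```text
pics
top 455.7876817727812 [[ 0.0267 -0.9832  0.1806  0.3597]
 [-0.9996 -0.0261  0.0056  0.0122]
 [-0.0008 -0.1807 -0.9835  1.2998]
 [ 0.      0.      0.      1.    ]]
scene 396.68686863944407 [[-0.5394  0.7265 -0.4258  1.0873]
 [ 0.842   0.4613 -0.2795  0.3553]
 [-0.0067 -0.5093 -0.8606  1.1675]
 [ 0.      0.      0.      1.    ]]
wrist 299.0226447754811 [[ 0.2889  0.9101  0.297   0.103 ]
 [ 0.9573 -0.2742 -0.0912  0.6219]
 [-0.0016  0.3107 -0.9505  0.3849]
 [ 0.      0.      0.      1.    ]]
0.15 [0.1803 0.5979 0.2381] [[-0.9574  0.2886 -0.0003]
 [ 0.2886  0.9574 -0.0013]
 [-0.0001 -0.0014 -1.    ]] 0.08808459205498209
```

View pics/top0.png

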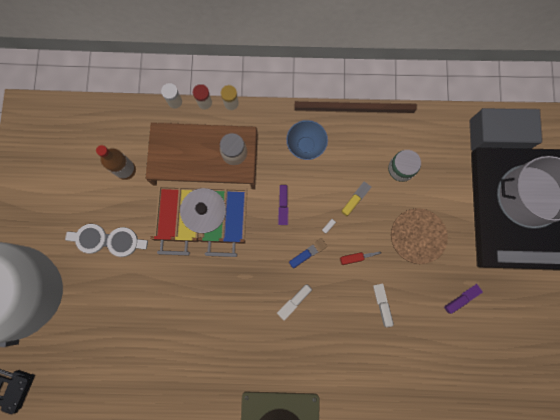

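View pics/scene0.png

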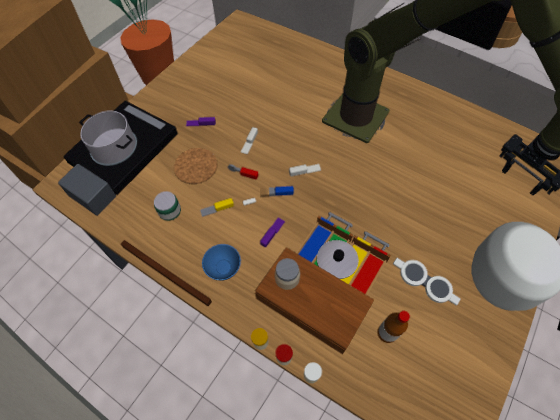

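```bash
cat >> h.py <<'E'
HUE={'red':[(0,8),(172,180)],'yellow':[(22,34)],'green':[(45,80)],'blue':[(105,122)]}
def blobs(im,col,amin=25,S=140,V=50):
    h=cv2.cvtColor(im,cv2.COLOR_BGR2HSV); m=np.zeros(im.shape[:2],np.uint8)
    for a,b in HUE[col]: m|=cv2.inRange(h,(a,S,V),(b,255,255))
    cs=cv2.findContours(m,cv2.RETR_EXTERNAL,cv2.CHAIN_APPROX_NONE)[0]; r=[]
    for q in cs:
        if cv2.contourArea(q)<amin: continue
        M=cv2.moments(q); r.append((np.array([M['m10']/M['m00'],M['m01']/M['m00']]),cv2.contourArea(q),cv2.minAreaRect(q),q))
    return r
E
python3 - <<'E'
from h import *
np.set_printoptions(precision=3,suppress=True)
c={}
for n in('top','scene'):
    im,c[n]=grab(n,n+'1.png'); 
    for k in HUE:
        for b in blobs(im,k): print(n,k,b[0].round(1),b[1],'z.014:',onz(c[n],b[0],.02)[0], np.array(b[2][1]).round(1))
# detail crop: top 3x, scene 3x
t=cv2.imread('pics/top1.png')[110:270,140:270]; s=cv2.imread('pics/scene1.png')[200:350,250:400]
o=np.hstack([cv2.resize(t,(390,480),interpolation=2),cv2.resize(s,None,fx=2.7,fy=3.2,interpolation=2)]); cv2.imwrite('pics/c1.png',o); print(o.shape)
E
```

```text
top red [351.5 258.2] 163.5 z.014: [ 0.464 -0.19   0.02 ] [ 8.3 22.9]
top red [167.1 214.3] 809.0 z.014: [0.575 0.335 0.02 ] [19.9 51.2]
top red [101.8 150.7] 98.5 z.014: [0.758 0.536 0.02 ] [12.   9.9]
top red [200.4  92.1] 152.0 z.014: [0.947 0.261 0.02 ] [14. 13.]
top yellow [184.3 232.4] 195.5 z.014: [0.525 0.283 0.02 ] [18.9 23.3]
top yellow [350.5 204.8] 151.0 z.014: [ 0.617 -0.187  0.02 ] [ 7.8 22.2]
top yellow [183.9 193.1] 41.5 z.014: [0.638 0.291 0.02 ] [10. 10.]
top blue [299.9 258.3] 132.5 z.014: [ 0.46  -0.045  0.02 ] [ 7.1 21.6]
top blue [234.1 216.3] 703.5 z.014: [0.574 0.144 0.02 ] [16.5 49.5]
scene red [283.8 352.5] 222.5 z.014: [0.916 0.247 0.02 ] [17. 17.]
scene red [403.3 316.4] 98.5 z.014: [0.644 0.489 0.02 ] [10.6 11.3]
scene red [366.8 273.5] 577.5 z.014: [0.581 0.336 0.02 ] [16.6 37.7]
scene red [379.6 250.1] 37.0 z.014: [0.489 0.335 0.02 ] [15.2  3.1]
scene red [248.7 172.7] 126.0 z.014: [ 0.465 -0.188  0.02 ] [18.3  8.3]
scene red [163.9  56.9] 40.0 z.014: [ 0.145 -0.882  0.02 ] [11.2 16. ]
scene red [142.3  66.4] 252.5 z.014: [ 0.244 -0.923  0.02 ] [40.6 20.9]
scene yellow [258.9 336.5] 203.0 z.014: [0.916 0.163 0.02 ] [16.3 16.3]
scene yellow [356.4 261.2] 157.5 z.014: [0.562 0.29  0.02 ] [15.7 37.6]
scene yellow [363.4 241. ] 32.0 z.014: [0.488 0.277 0.02 ] [14.3  3.1]
scene yellow [223.7 204.1] 147.0 z.014: [ 0.617 -0.185  0.02 ] [ 9. 19.]
scene green [335.6 237.6] 34.5 z.014: [0.525 0.195 0.02 ] [15.1  6.3]
scene blue [220.8 262. ] 972.5 z.014: [ 0.791 -0.066  0.02 ] [34. 37.]
scene blue [314.4 243.1] 469.5 z.014: [0.578 0.147 0.02 ] [14.7 35.5]
scene blue [283.5 190.4] 117.5 z.014: [ 0.462 -0.043  0.02 ] [17.  8.]
(480, 795, 3)
```

View pics/c1.png

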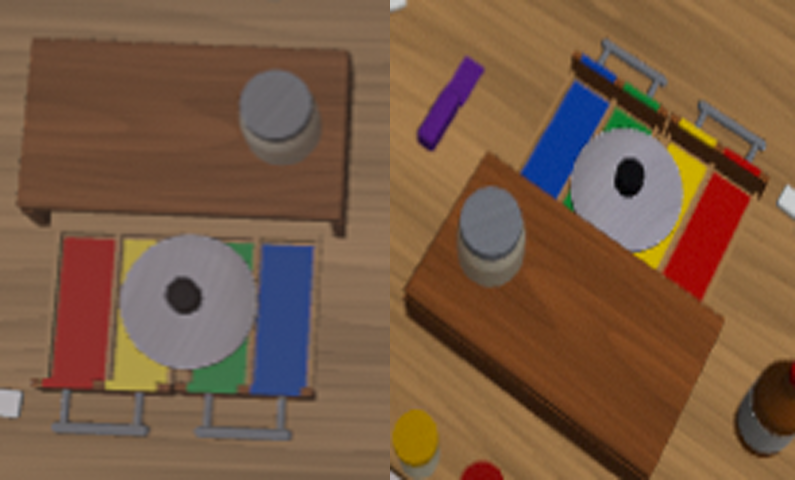

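```bash
python3 - <<'E'
from h import *
np.set_printoptions(precision=4,suppress=True)
c={n:{k:np.array(v,float) for k,v in arm.get_calibration(n).items() if k in('K','D','pose')} for n in('top','scene')}
t=lambda p:np.array([p[0]/3+140-.33,p[1]/3+110-.33]); s=lambda p:np.array([(p[0]-390)/2.7+250-.3,p[1]/3.2+200-.33])
im={n:cv2.imread(f'pics/{n}1.png') for n in c}
k={}
for n,(x,y) in {'top':(201,208),'scene':(338,255)}.items():
    g=im[n].max(2); w=g[y-12:y+13,x-12:x+13]<70; yy,xx=np.nonzero(w); k[n]=np.array([xx.mean()+x-12,yy.mean()+y-12]); print(n,k[n],w.sum(),xx.min(),xx.max(),yy.min(),yy.max())
print('knob',tri(c['top'],k['top'],c['scene'],k['scene']))
print('lid rim by circle top z.035', onz(c['top'],[t((188,301)),t((121,301)),t((257,301)),t((188,235)),t((188,369))],.035))
for nm,a,b in [('LB+y',(57,429),(764,148)),('LB-y',(148,431),(700,106)),('RB+y',(198,433),(662,82)),('RB-y',(290,435),(603,43)),('stand fl',(20,207),(721,321)),('stand fr',(345,221),(490,154)),('stand bl',(33,39),(646,477)),('stand br',(349,51),(406,290))]:
    print(nm,tri(c['top'],t(a),c['scene'],s(b)), onz(c['top'],t(a),.032)[0])
for col,n1,n2 in [('red',(351.5,258.2),(248.7,172.7)),('yellow',(350.5,204.8),(223.7,204.1)),('blue',(299.9,258.3),(283.5,190.4))]:
    print(col,tri(c['top'],n1,c['scene'],n2))
    for b in blobs(im['top'],col):
        if np.hypot(*(b[0]-n1))<2:
            bx=cv2.boxPoints(b[2]); e=onz(c['top'],bx,.022); L=[(e[i]-e[(i+1)%4])[:2] for i in(0,1)]; l=max(L,key=np.linalg.norm); print(' len',np.linalg.norm(L,axis=1),'ang',np.degrees(np.arctan2(l[1],l[0])))
for col,p in[('red',(167.1,214.3)),('blue',(234.1,216.3))]:
    for b in blobs(im['top'],col):
        if np.hypot(*(b[0]-p))<2: print(col,onz(c['top'],cv2.boxPoints(b[2]),.018))
g=cv2.inRange(cv2.cvtColor(im['top'],cv2.COLOR_BGR2HSV),(5,60,60),(25,255,255))
m=np.array([[x,y] for x,y in [(391,236),(447,236),(419,208),(419,263),(419.5,235.5)]]); print('mat',onz(c['top'],m,.008))
E
```

```text
top [200.9135 208.2212] 104 7 17 7 18
scene [338.165 255.165] 103 7 17 7 18
knob (array([0.589 , 0.2345, 0.0526]), np.float64(0.0012311018861749779))
lid rim by circle top z.035 [[0.5875 0.2328 0.035 ]
 [0.5858 0.2955 0.035 ]
 [0.5892 0.168  0.035 ]
 [0.651  0.2364 0.035 ]
 [0.5232 0.2291 0.035 ]]
LB+y (array([0.4645, 0.3507, 0.0256]), np.float64(0.00400349644454281)) [0.4647 0.3471 0.032 ]
LB-y (array([0.4645, 0.2656, 0.0284]), np.float64(0.003547317186458322)) [0.4649 0.2632 0.032 ]
RB+y (array([0.4646, 0.2167, 0.0304]), np.float64(0.0012218412797569667)) [0.4642 0.217  0.032 ]
RB-y (array([0.4641, 0.133 , 0.0312]), np.float64(0.0022381438763476812)) [0.4645 0.1319 0.032 ]
stand fl (array([0.6657, 0.3867, 0.0679]), np.float64(0.00011997948814158111)) [0.6746 0.3977 0.032 ]
stand fr (array([0.6591, 0.0895, 0.0675]), np.float64(0.007335838818176276)) [0.6694 0.0883 0.032 ]
stand bl (array([0.8281, 0.3849, 0.0716]), np.float64(0.0018232222154031573)) [0.8428 0.3978 0.032 ]
stand br (array([0.8221, 0.0893, 0.0757]), np.float64(0.0035852934446231792)) [0.8395 0.0904 0.032 ]
red (array([ 0.4642, -0.1891,  0.0178]), np.float64(0.001466440315920546))
 len [0.0643 0.023 ] ang 103.6225611520622
yellow (array([ 0.6164, -0.1864,  0.0179]), np.float64(0.0021180727231684803))
 len [0.0649 0.0222] ang 142.51419473515264
blue (array([ 0.4602, -0.045 ,  0.016 ]), np.float64(0.001059950325888944))
 len [0.0607 0.0198] ang 126.32351907246733
red [[0.5043 0.3676 0.018 ]
 [0.6519 0.3642 0.018 ]
 [0.6476 0.3071 0.018 ]
 [0.5001 0.3117 0.018 ]]
blue [[0.506  0.17   0.018 ]
 [0.6489 0.1648 0.018 ]
 [0.646  0.1173 0.018 ]
 [0.5032 0.1235 0.018 ]]
mat [[ 0.5315 -0.3035  0.008 ]
 [ 0.5359 -0.4611  0.008 ]
 [ 0.6147 -0.3849  0.008 ]
 [ 0.4573 -0.3801  0.008 ]
 [ 0.5351 -0.384   0.008 ]]
```

Emit:
play_rows(plan=[-0.05,-0.023,0.005,-0.05,-1,-0.1,-0.047,0.01,-0.1275,-1,-0.497,-0.23,0.038,-0.1275,-1,-0.497,-0.23,0.038,-0.1275,-1,-0.497,-0.23,0.038,-0.1275,-1,-0.497,-0.23,0.038,-0.1275,-1,-0.497,-0.23,0.038,-0.1275,-1,-0.497,-0.23,0.038,-0.1275,-1,-0.497,-0.23,0.038,-0.1275,-1,-0.497,-0.23,0.038,-0.1275,-1])

```text
time_s: 1.5
eef_pos: [0.5942, 0.2276, 0.1997]
tool_rot: [[-0.999, 0.037, 0.002], [0.037, 0.999, -0.004], [-0.002, -0.004, -1.0]]
contact_force: [-0.6, -0.2, 0.3]
finger_gap: 0.0878
finger_force: 0.0
```

```bash
cat >> h.py <<'E'
def plan(x,y,z,yaw=None):
    """share numbers from the present pose to world x,y,z and gripper-x yaw (deg)"""
    s=arm.state();R=np.array(s['tool_rot']);p=np.array(s['eef_pos']);now=np.degrees(np.arctan2(R[1,0],R[0,0]))
    d=R.T@(np.array([x,y,z])-p); t=0 if yaw is None else -((yaw-now+180)%360-180)/120
    print('at',p.round(4),'yaw',round(now,1),'-> shift',d.round(4),'turn',round(t,4),'t',round(s['time_s'],2),'gap',round(s['finger_gap'],4),'F',np.round(s['contact_force'],1))
E
python3 - <<'E'
from h import *
im,c=grab('wrist','w1.png'); plan(.589,.234,.1,178.5)
for z in (.05,.068): print(proj(c,[[.589,.234,z]]))
E
```

```text
at [0.5915 0.2316 0.2   ] yaw 178.2 -> shift [0.0026 0.0025 0.1   ] turn -0.0026 t 1.55 gap 0.0881 F [-0.9  0.4  0.1]
[[291.90593307 189.29268498]]
[[292.19705335 193.91816458]]
```

View pics/w1.png

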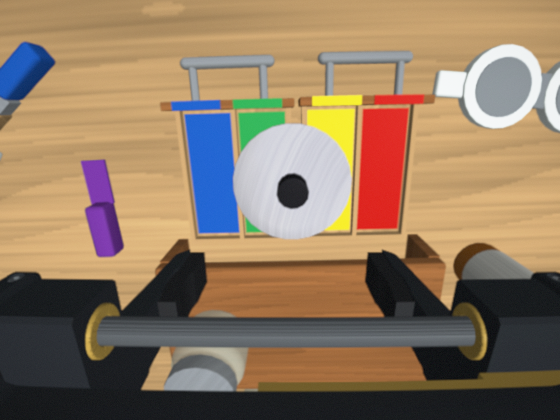

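Emit:
play_rows(plan=[0.0026,0.0025,0.04,0,-1,0.0026,0.0025,0.08,0,-1,0.0026,0.0025,0.09,0,-1,0.0026,0.0025,0.09,0,-1,0.0026,0.0025,0.09,0,-1])

```text
time_s: 2.17
eef_pos: [0.5881, 0.2384, 0.1124]
tool_rot: [[-1.0, 0.025, 0.002], [0.025, 1.0, 0.002], [-0.002, 0.002, -1.0]]
contact_force: [0.1, -0.1, 0.8]
finger_gap: 0.0883
finger_force: 0.0
```

```bash
python3 - <<'E'
from h import *
im,c=grab('wrist','w2.png'); plan(.589,.234,.05,178.5)
def knob(im,c):
    u0=proj(c,[[.589,.234,.065]])[0]; m=(im.max(2)<75).astype(np.uint8); 
    n,l,st,ce=cv2.connectedComponentsWithStats(m)
    i=min(range(1,n),key=lambda i:1e9 if st[i][4]<150 else np.hypot(*(ce[i]-u0))); print(u0,st[i],ce[i]); return ce[i]
c1=dict(c); T=np.array(c['pose']).copy()
# first view: same rotation, shifted: measured poses
im1=cv2.imread('pics/w1.png')
s=arm.state(); p=np.array(s['eef_pos']); R=np.array(s['tool_rot'])
T1=T.copy(); T1[:3,3]+=np.array([.5915,.2316,.2])-p; c1['pose']=T1
print(tri(c1,knob(im1,c1),c,knob(im,c)))
E
```

```text
at [0.5882 0.2382 0.1124] yaw 178.5 -> shift [-0.0007 -0.0043  0.0624] turn 0.0003 t 2.23 gap 0.0879 F [-0.9  0.4 -0.3]
[287.07238118 195.92372699] [278 174  30  34 799] [292.14392991 190.73466834]
[278.57481983 234.20575542] [ 257  205   43   49 1671] [278.52842609 229.4619988 ]
(array([0.57754039, 0.23674454, 0.08646355]), np.float64(0.004130198839359356))
```

View pics/w2.png

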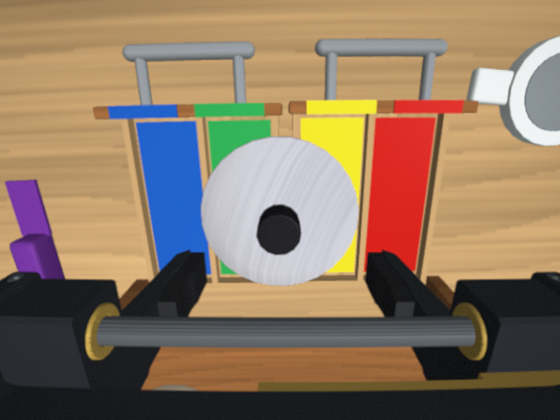

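Emit:
play_rows(plan=[-0.0007,-0.0043,0.03,0,-0.6,-0.0007,-0.0043,0.055,0,-0.3,-0.0007,-0.0043,0.066,0,-0.2,-0.0007,-0.0043,0.066,0,-0.2,-0.0007,-0.0043,0.066,0,-0.2])

```text
time_s: 2.85
eef_pos: [0.5887, 0.2336, 0.0459]
tool_rot: [[-1.0, 0.026, 0.002], [0.026, 1.0, 0.001], [-0.002, 0.001, -1.0]]
contact_force: [0.7, -0.1, -0.3]
finger_gap: 0.0529
finger_force: 0.0
```

```bash
python3 - <<'E'
from h import *
im,c=grab('wrist','w3.png'); plan(.589,.234,.046,178.5)
E
```

```text
at [0.5887 0.2335 0.0459] yaw 178.5 -> shift [-0.0003  0.0005 -0.0001] turn 0.0002 t 2.9 gap 0.0533 F [ 0.8 -0.2  0. ]
```

View pics/w3.png

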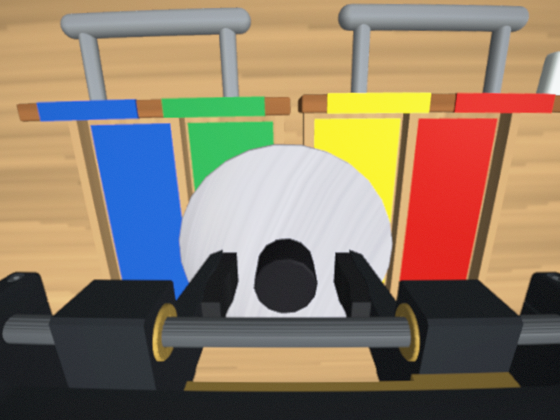

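Emit:
play_rows(plan=[0,0,0,0,0.4,0,0,0,0,1,0,0,0,0,1,0,0,0,0,1,0,0,0,0,1,0,0,-0.01,0,1,0,0,-0.03,0,1,0,0,-0.05,0,1,0,0,-0.05,0,1], squeeze=45)

```text
time_s: 4.03
eef_pos: [0.5894, 0.2338, 0.0973]
tool_rot: [[-1.0, 0.026, 0.004], [0.026, 1.0, 0.002], [-0.004, 0.002, -1.0]]
contact_force: [0.4, 0.1, -2.5]
finger_gap: 0.031
finger_force: 45.0
```

```bash
python3 - <<'E'
from h import *
im,c=grab('wrist','w4.png'); plan(.535,-.384,.14,110)
im,c=grab('top')
for u in blobs(im,'green'): print(u[0],u[1])
E
```

```text
at [0.5886 0.2333 0.0961] yaw 178.5 -> shift [ 0.0375 -0.6185 -0.0447] turn 0.571 t 4.08 gap 0.0309 F [ 0.4 -1.2 -2.4]
```

View pics/w4.png

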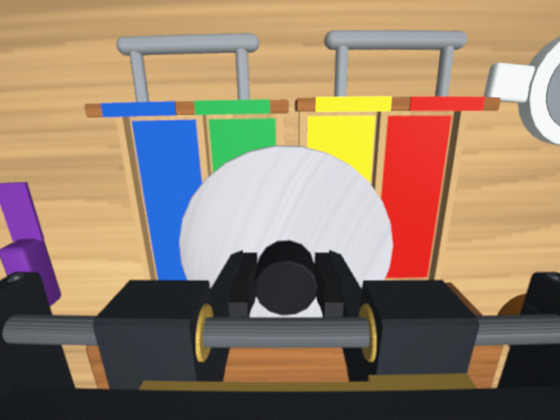

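Emit:
play_rows(plan=[0,-0.01,-0.04,0,1,0.002,-0.04,-0.07,0.03,1,0.006,-0.09,-0.09,0.1,1,0.01,-0.14,-0.09,0.17,1,0.013,-0.195,-0.09,0.24,1,0.016,-0.25,-0.09,0.31,1,0.019,-0.305,-0.09,0.37,1,0.022,-0.36,-0.09,0.42,1,0.024,-0.4,-0.09,0.446,1,0.024,-0.4,-0.09,0.446,1])

```text
time_s: 5.38
eef_pos: [0.5519, -0.1714, 0.1839]
tool_rot: [[-0.567, 0.823, -0.002], [0.823, 0.567, -0.003], [-0.001, -0.003, -1.0]]
contact_force: [0.5, 0.0, -2.2]
finger_gap: 0.0311
finger_force: 45.0
```

```bash
python3 - <<'E'
from h import *
plan(.535,-.384,.14,125)
E
```

```text
at [ 0.5519 -0.1714  0.1839] yaw 124.6 -> shift [-0.1655 -0.1344  0.0445] turn -0.0036 t 5.38 gap 0.0311 F [ 0.5  0.  -2.2]
```

Emit:
play_rows(plan=[-0.04,-0.033,0,0,1,-0.08,-0.066,0,0,1,-0.125,-0.1,0,0,1,-0.1655,-0.1344,0.02,0,1,-0.1655,-0.1344,0.05,0,1,-0.1655,-0.1344,0.09,0,1,-0.1655,-0.1344,0.12,0,1,-0.1655,-0.1344,0.14,0,1,-0.1655,-0.1344,0.145,0,1,-0.1655,-0.1344,0.145,0,1])

```text
time_s: 6.62
eef_pos: [0.539, -0.3788, 0.0401]
tool_rot: [[-0.574, 0.819, 0.001], [0.819, 0.574, -0.0], [-0.001, 0.0, -1.0]]
contact_force: [0.2, 0.5, -1.4]
finger_gap: 0.0307
finger_force: 45.0
```

```bash
python3 - <<'E'
from h import *
plan(.535,-.384,.031,125)
E
```

```text
at [ 0.539  -0.3788  0.0401] yaw 125.0 -> shift [-0.0019 -0.0063  0.0091] turn 0.0002 t 6.62 gap 0.0307 F [ 0.2  0.5 -1.4]
```

Emit:
play_rows(plan=[0,0,0,0,1,0,0,0.003,0,1,0,0,0.005,0,1,0,0,0.005,0,1])

```text
time_s: 7.12
eef_pos: [0.5384, -0.3788, 0.0346]
tool_rot: [[-0.574, 0.819, -0.0], [0.819, 0.574, 0.0], [0.0, -0.0, -1.0]]
contact_force: [-0.3, -0.3, -1.7]
finger_gap: 0.0309
finger_force: 45.0
```

Emit:
play_rows(plan=[-0.002,-0.005,0,0,1,-0.002,-0.005,0.001,0,1,-0.002,-0.005,0.003,0,1,-0.002,-0.005,0.003,0,1])

```text
time_s: 7.62
eef_pos: [0.5354, -0.3837, 0.0321]
tool_rot: [[-0.573, 0.819, -0.0], [0.819, 0.573, -0.0], [-0.0, -0.0, -1.0]]
contact_force: [-0.6, 0.3, 3.5]
finger_gap: 0.0311
finger_force: 45.0
```

Emit:
play_rows(plan=[0,0,0,0,0.2,0,0,0,0,-0.2,0,0,0,0,-0.2,0,0,0,0,-0.2,0,0,-0.03,0,-0.2,0,0,-0.07,0,-0.2,0,0,-0.12,0,-0.2,0,0,-0.17,0,-0.2,0,0,-0.17,0,-0.2], squeeze=30)

```text
time_s: 8.75
eef_pos: [0.5381, -0.3849, 0.2063]
tool_rot: [[-0.573, 0.819, 0.008], [0.819, 0.573, -0.005], [-0.008, 0.004, -1.0]]
contact_force: [0.8, -0.4, 0.2]
finger_gap: 0.0531
finger_force: 0.0
```

```bash
cat >> h.py <<'E'
def handle(im,c,col,near,amin=100,z=.024):
    u0=proj(c,[list(near)+[z]])[0]; B=blobs(im,col,amin); b=min(B,key=lambda b:np.hypot(*(b[0]-u0)))
    e=onz(c,cv2.boxPoints(b[2]),z); L=[e[1]-e[0],e[2]-e[1]]; l=max(L,key=np.linalg.norm)
    print(col,'px',b[0].round(1),'pos',onz(c,b[0],z)[0].round(4),'dims',np.linalg.norm(L,axis=1).round(4),'ang',np.degrees(np.arctan2(l[1],l[0])).round(1)%180); return b[0]
E
python3 - <<'E'
from h import *
im,c=grab('wrist','w5.png'); im2,c2=grab('top','top2.png'); im3,c3=grab('scene','scene2.png')
for n,p in {'red':(.464,-.189),'yellow':(.616,-.186),'blue':(.46,-.045)}.items():
    a=handle(im2,c2,n,p,60); b=handle(im3,c3,n,p,60); print(tri(c2,a,c3,b))
plan(.464,-.15,.2,103.6)
a=cv2.resize(im2[110:320,140:460],(560,368)); cv2.imwrite('pics/d.png',np.vstack([a,cv2.resize(im,(307,230))[:,:].copy() if 0 else cv2.copyMakeBorder(cv2.resize(im,(307,230)),0,0,0,253,0)]))
E
```

```text
red px [351.6 258.2] pos [ 0.4641 -0.189   0.024 ] dims [0.0642 0.0228] ang 103.6
red px [248.7 172.7] pos [ 0.4673 -0.1857  0.024 ] dims [0.0354 0.0676] ang 102.3
(array([ 0.4642223 , -0.1892679 ,  0.01791801]), np.float64(0.0015206180841190466))
yellow px [350.5 204.8] pos [ 0.6157 -0.1864  0.024 ] dims [0.0656 0.0221] ang 143.3
yellow px [223.7 204. ] pos [ 0.6184 -0.1828  0.024 ] dims [0.0644 0.036 ] ang 142.6
(array([ 0.616348  , -0.18645045,  0.01824686]), np.float64(0.0019286538762617793))
blue px [299.8 258.3] pos [ 0.4597 -0.0449  0.024 ] dims [0.0606 0.0198] ang 126.3
blue px [283.5 190.4] pos [ 0.4643 -0.0416  0.024 ] dims [0.0327 0.0587] ang 122.4
(array([ 0.46015619, -0.04481686,  0.01595751]), np.float64(0.0009822777222174193))
at [ 0.5347 -0.3829  0.2006] yaw 125.0 -> shift [0.2314 0.0757 0.001 ] turn 0.1784 t 8.9 gap 0.053 F [-0.2 -0.1 -0.3]
```

View pics/d.png

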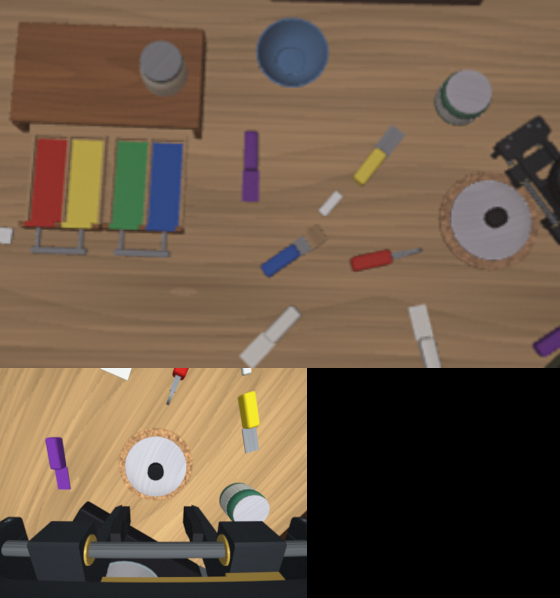

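Emit:
play_rows(plan=[0.05,0.01,0,0.03,-0.2,0.1,0.025,0,0.08,-0.2,0.15,0.04,0,0.14,-0.2,0.2,0.055,0.02,0.178,-0.2,0.2,0.053,0.07,0.178,-0.2,0.2,0.053,0.08,0.178,-0.2,0.2,0.053,0.08,0.178,-0.2,0.2,0.053,0.08,0.178,-0.2])

```text
time_s: 9.9
eef_pos: [0.465, -0.1902, 0.1225]
tool_rot: [[-0.235, 0.972, 0.002], [0.972, 0.235, -0.001], [-0.001, 0.002, -1.0]]
contact_force: [0.9, 0.2, -0.7]
finger_gap: 0.0527
finger_force: 0.0
```

```bash
cat > slots.py <<'E'
from h import *
im,c=grab('top'); im2,c2=grab('scene')
for n,p in {'red':(.576,.338),'yellow':(.575,.28),'green':(.575,.203),'blue':(.576,.145)}.items():
    a=blobs(im,n,200,120,40); u=proj(c,[list(p)+[.014]])[0]; a=min(a,key=lambda b:np.hypot(*(b[0]-u)))
    a2=blobs(im2,n,100,120,40); u=proj(c2,[list(p)+[.014]])[0]; a2=min(a2,key=lambda b:np.hypot(*(b[0]-u)))
    e=onz(c,cv2.boxPoints(a[2]),.014); L=[e[1]-e[0],e[2]-e[1]]; l=max(L,key=np.linalg.norm)
    r2=np.array(a2[2][1]).round(1)
    print(n,onz(c,a[0],.014)[0].round(4),onz(c2,a2[0],.014)[0].round(4),'tri',tri(c,a[0],c2,a2[0]),np.linalg.norm(L,axis=1).round(4),'ang',np.degrees(np.arctan2(l[1],l[0])).round(1))
E
python3 - <<'E'
import slots
from h import *
im,c=grab('wrist','w6.png'); a=handle(im,c,'red',(.464,-.189)); handle(im,c,'red',(.464,-.189),z=.015)
plan(.465,-.194,.1,103.6)
E
```

```text
red [0.5768 0.3357 0.014 ] [0.5782 0.336  0.014 ] tri (array([0.57719675, 0.33608518, 0.01195278]), np.float64(0.0002386954958772901)) [0.1524 0.0575] ang -4.1
yellow [0.5766 0.2776 0.014 ] [0.5767 0.2782 0.014 ] tri (array([0.57654499, 0.27794742, 0.01339642]), np.float64(0.0005653398155289165)) [0.1461 0.0573] ang -0.5Traceback (most recent call last):
  File "<stdin>", line 1, in <module>
  File "slots.py", line 4, in <module>
    a=blobs(im,n,200,120,40); u=proj(c,[list(p)+[.014]])[0]; a=min(a,key=lambda b:np.hypot(*(b[0]-u)))
                                                               ~~~^^^^^^^^^^^^^^^^^^^^^^^^^^^^^^^^^^^^
ValueError: min() iterable argument is empty
```

```bash
sed -i "s/'green':(.575,.203),//" slots.py; python3 - <<'E'
import slots
from h import *
im,c=grab('wrist','w6.png'); a=handle(im,c,'red',(.464,-.189)); handle(im,c,'red',(.464,-.189),z=.015)
plan(.465,-.194,.1,103.6)
E
```

```text
red [0.5771 0.3356 0.014 ] [0.5782 0.336  0.014 ] tri (array([0.57739796, 0.33602472, 0.01222605]), np.float64(9.503837950930807e-05)) [0.152  0.0575] ang -4.1
yellow [0.5766 0.2776 0.014 ] [0.5765 0.2783 0.014 ] tri (array([0.57647818, 0.27794858, 0.01372445]), np.float64(0.0006520116885451198)) [0.1461 0.0573] ang -0.5
blue [0.575  0.1448 0.014 ] [0.5756 0.1464 0.014 ] tri (array([0.57505772, 0.14556203, 0.01212772]), np.float64(0.0011853308873424958)) [0.1442 0.0489] ang -0.6
red px [285.  208.7] pos [ 0.4641 -0.1879  0.024 ] dims [0.0224 0.0673] ang 104.4
red px [285.  208.7] pos [ 0.4648 -0.1907  0.015 ] dims [0.0232 0.0698] ang 104.4
at [ 0.4646 -0.1895  0.1224] yaw 103.6 -> shift [-0.0044 -0.0007  0.0224] turn 0.0001 t 10.15 gap 0.0525 F [-0.1 -0.2 -0.2]
```

View pics/w6.png

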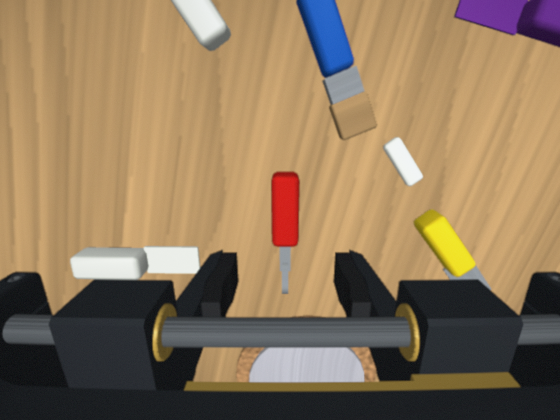

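Emit:
play_rows(plan=[-0.0045,0,0.04,-0.003,-0.2,-0.0045,0,0.08,-0.003,-0.2,-0.0045,0,0.105,-0.003,-0.2,-0.0045,0,0.113,-0.003,-0.2,-0.0045,0,0.113,-0.003,-0.2,-0.0045,0,0.113,-0.003,0.4,-0.0045,0,0.113,-0.003,1,-0.0045,0,0.113,-0.003,1,-0.0045,0,0.113,-0.003,1,-0.0045,0,0.113,-0.003,1], squeeze=35)

```text
time_s: 11.4
eef_pos: [0.4655, -0.1936, 0.0092]
tool_rot: [[-0.242, 0.97, 0.001], [0.97, 0.242, -0.0], [-0.0, 0.001, -1.0]]
contact_force: [0.1, 0.1, 6.2]
finger_gap: 0.024
finger_force: 35.0
```

Emit:
play_rows(plan=[0,0,-0.03,0,1,0,0,-0.08,0,1,0.03,0.012,-0.12,-0.05,1,0.08,0.035,-0.12,-0.13,1,0.13,0.057,-0.12,-0.21,1,0.18,0.08,-0.12,-0.29,1,0.23,0.102,-0.12,-0.37,1,0.28,0.124,-0.12,-0.45,1,0.33,0.146,-0.12,-0.53,1,0.38,0.168,-0.12,-0.6,1])

```text
time_s: 12.65
eef_pos: [0.5361, 0.2173, 0.1285]
tool_rot: [[-0.998, 0.065, -0.0], [0.065, 0.998, -0.001], [0.0, -0.001, -1.0]]
contact_force: [1.3, -0.5, -1.1]
finger_gap: 0.0237
finger_force: 35.0
```

```bash
python3 - <<'E'
from h import *
plan(.557,.336,.09,179)
E
```

```text
at [0.5361 0.2173 0.1285] yaw 176.3 -> shift [-0.0132  0.1199  0.0384] turn -0.0226 t 12.65 gap 0.0237 F [ 1.3 -0.5 -1.1]
```

Emit:
play_rows(plan=[-0.005,0.04,0.01,-0.02,1,-0.01,0.08,0.02,-0.02,1,-0.0135,0.12,0.038,-0.022,1,-0.0135,0.12,0.038,-0.022,1,-0.0135,0.12,0.038,-0.022,1])

```text
time_s: 13.28
eef_pos: [0.5578, 0.3333, 0.0903]
tool_rot: [[-1.0, 0.024, -0.001], [0.024, 1.0, -0.002], [0.001, -0.002, -1.0]]
contact_force: [0.9, 0.0, -0.1]
finger_gap: 0.0237
finger_force: 35.0
```

```bash
python3 - <<'E'
from h import *
im,c=grab('wrist','w7.png'); plan(.557,.336,.03,179); handle(im,c,'red',(.55,.336),z=.1)
E
```

```text
at [0.5583 0.3327 0.0906] yaw 178.6 -> shift [0.0014 0.0034 0.0606] turn -0.0036 t 13.32 gap 0.0238 F [ 0.5 -1.2 -1.3]
red px [286.8 228.9] pos [0.5319 0.335  0.1   ] dims [0.0337 0.0893] ang 0.9
```

View pics/w7.png

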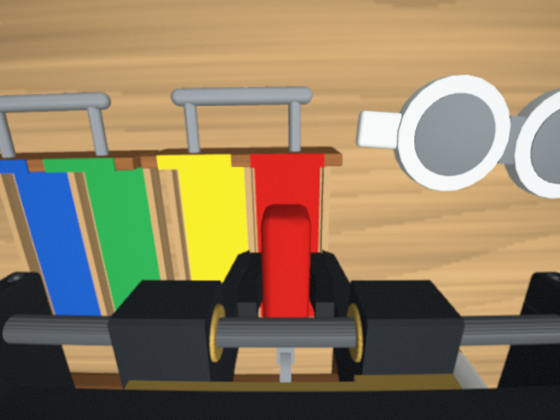

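Emit:
play_rows(plan=[0.0014,0.0034,0.03,-0.0036,1,0.0014,0.0034,0.055,-0.0036,1,0.0014,0.0034,0.064,-0.0036,1,0.0014,0.0034,0.064,-0.0036,1,0.0014,0.0034,0.064,-0.0036,1])

```text
time_s: 13.95
eef_pos: [0.5577, 0.3381, 0.0279]
tool_rot: [[-1.0, 0.017, 0.002], [0.017, 1.0, 0.001], [-0.002, 0.001, -1.0]]
contact_force: [0.3, -0.1, -1.0]
finger_gap: 0.0235
finger_force: 35.0
```

Emit:
play_rows(plan=[0,-0.002,0.002,0,1,0,-0.002,0.003,0,1,0,-0.002,0.003,0,0.3,0,-0.002,0.003,0,0.1,0,-0.002,0.003,0,0.1,0,-0.002,-0.03,0,0.1,0,-0.002,-0.08,0,0.1,0,-0.002,-0.12,0,0.1,0,-0.002,-0.12,0,0.1])

```text
time_s: 15.08
eef_pos: [0.5588, 0.3376, 0.1504]
tool_rot: [[-1.0, 0.016, 0.006], [0.016, 1.0, 0.004], [-0.006, 0.005, -1.0]]
contact_force: [0.4, 0.8, -0.7]
finger_gap: 0.0394
finger_force: 0.0
```

```bash
python3 - <<'E'
from h import *
im,c=grab('wrist','w8.png'); im2,c2=grab('top'); im3,c3=grab('scene')
for n,p in {'yellow':(.616,-.186),'blue':(.46,-.045)}.items():
    a=handle(im2,c2,n,p,60); b=handle(im3,c3,n,p,60); print(tri(c2,a,c3,b))
plan(.4606,-.045,.12,126); print(np.round(arm.state()['joint_positions'],2))
E
```

```text
yellow px [350.6 204.8] pos [ 0.6158 -0.1866  0.024 ] dims [0.0657 0.0221] ang 142.5
yellow px [223.7 204. ] pos [ 0.6183 -0.1826  0.024 ] dims [0.0642 0.0353] ang 144.2
(array([ 0.61638528, -0.18644663,  0.01832154]), np.float64(0.002392312566996067))
blue px [299.8 258.3] pos [ 0.4597 -0.0449  0.024 ] dims [0.0606 0.0198] ang 126.3
blue px [283.6 190.4] pos [ 0.4641 -0.0414  0.024 ] dims [0.0327 0.0587] ang 122.4
(array([ 0.46009272, -0.04470727,  0.01613433]), np.float64(0.0012079108234205312))
at [0.5562 0.3354 0.1458] yaw 179.1 -> shift [ 0.0894 -0.3819  0.0264] turn 0.4423 t 15.22 gap 0.0396 F [ 0.1 -0.2 -0. ]
[-0.46  0.84 -0.29  1.56  0.3   0.78  0.68]
```

View pics/w8.png

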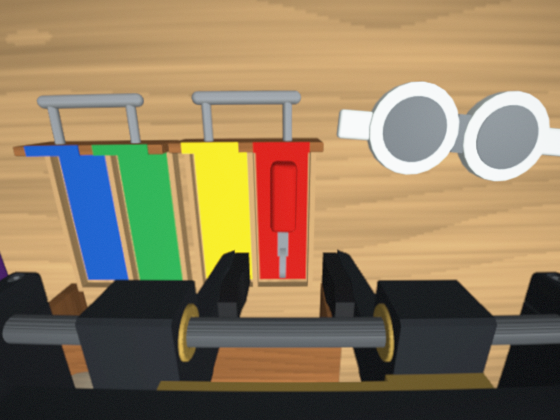

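Emit:
play_rows(plan=[0.01,-0.05,0,0.07,0,0.02,-0.1,0,0.15,-0.2,0.035,-0.155,0,0.23,-0.2,0.05,-0.21,0,0.31,-0.2,0.064,-0.27,0,0.38,-0.2,0.078,-0.33,0.01,0.442,-0.2,0.089,-0.384,0.026,0.442,-0.2,0.089,-0.384,0.026,0.442,-0.2,0.089,-0.384,0.026,0.442,-0.2,0.089,-0.384,0.026,0.442,-0.2])

```text
time_s: 16.48
eef_pos: [0.4621, -0.0447, 0.1205]
tool_rot: [[-0.591, 0.807, 0.0], [0.807, 0.591, 0.001], [0.001, 0.001, -1.0]]
contact_force: [1.0, -0.2, -0.4]
finger_gap: 0.0531
finger_force: 0.0
```

```bash
python3 - <<'E'
from h import *
im,c=grab('wrist','w9.png'); u=handle(im,c,'blue',(.46,-.045)); handle(im,c,'blue',(.46,-.045),z=.016)
plan(.4632,-.049,.009,126)
E
```

```text
blue px [282.9 207.6] pos [ 0.4585 -0.0429  0.024 ] dims [0.0214 0.0666] ang 126.8
blue px [282.9 207.6] pos [ 0.4599 -0.045   0.016 ] dims [0.0221 0.0688] ang 126.8
at [ 0.4621 -0.0447  0.1206] yaw 126.2 -> shift [-0.0042 -0.0018  0.1116] turn 0.0018 t 16.52 gap 0.0527 F [ 0.5 -1.  -0.6]
```

Emit:
play_rows(plan=[-0.0031,-0.0018,0.04,-0.0025,-0.2,-0.0031,-0.0018,0.08,-0.0025,-0.2,-0.0031,-0.0018,0.105,-0.0025,-0.2,-0.0031,-0.0018,0.1115,-0.0025,-0.2,-0.0031,-0.0018,0.1115,-0.0025,-0.2,-0.0031,-0.0018,0.1115,-0.0025,0.4,-0.0031,-0.0018,0.1115,-0.0025,1,-0.0031,-0.0018,0.1115,-0.0025,1,-0.0031,-0.0018,0.1115,-0.0025,1,-0.0031,-0.0018,0.1115,-0.0025,1], squeeze=35)

```text
time_s: 17.77
eef_pos: [0.4623, -0.0495, 0.0093]
tool_rot: [[-0.593, 0.805, 0.001], [0.805, 0.593, 0.001], [0.0, 0.001, -1.0]]
contact_force: [-0.8, 0.1, 0.1]
finger_gap: 0.0236
finger_force: 35.0
```

```bash
python3 - <<'E'
from h import *
plan(.555,.1455,.11,179)
E
```

```text
at [ 0.4623 -0.0495  0.0093] yaw 126.4 -> shift [ 0.102   0.1903 -0.1006] turn -0.4385 t 17.77 gap 0.0236 F [-0.8  0.1  0.1]
```

Emit:
play_rows(plan=[0,0,-0.03,0,1,0,0,-0.08,0,1,0.02,0.035,-0.1,-0.06,1,0.04,0.075,-0.1,-0.14,1,0.06,0.112,-0.1,-0.22,1,0.08,0.15,-0.1,-0.3,1,0.102,0.19,-0.1,-0.38,1,0.102,0.19,-0.1,-0.4385,1,0.102,0.19,-0.1,-0.4385,1,0.102,0.19,-0.1,-0.4385,1])

```text
time_s: 19.02
eef_pos: [0.5541, 0.1435, 0.1089]
tool_rot: [[-1.0, 0.021, -0.001], [0.021, 1.0, -0.001], [0.001, -0.001, -1.0]]
contact_force: [-0.3, 0.2, -0.8]
finger_gap: 0.0237
finger_force: 35.0
```

```bash
python3 - <<'E'
from h import *
im,c=grab('wrist','w10.png');plan(.555,.1455,.025,179); handle(im,c,'blue',(.535,.1455),z=.12,amin=600)
E
```

```text
at [0.5543 0.1436 0.109 ] yaw 178.8 -> shift [-0.0008  0.002   0.084 ] turn -0.0015 t 19.07 gap 0.0235 F [-0.3 -0.6 -2.3]
blue px [286.6 230.3] pos [0.5284 0.145  0.12  ] dims [0.0298 0.0883] ang 0.9
```

Emit:
play_rows(plan=[-0.0008,0.002,0.03,0,1,-0.0008,0.002,0.06,0,1,-0.0008,0.002,0.08,0,1,-0.0008,0.002,0.084,0,1,-0.0008,0.002,0.084,0,1,-0.0008,0.002,0.084,0,1])

```text
time_s: 19.82
eef_pos: [0.5561, 0.147, 0.0262]
tool_rot: [[-1.0, 0.018, 0.002], [0.018, 1.0, 0.001], [-0.002, 0.001, -1.0]]
contact_force: [0.6, -0.2, -1.6]
finger_gap: 0.0241
finger_force: 35.0
```

Emit:
play_rows(plan=[0,-0.001,0.001,0,1,0,-0.001,0.001,0,0.3,0,-0.001,0.001,0,0.1,0,-0.001,0.001,0,0.1,0,-0.001,-0.03,0,0.1,0,-0.001,-0.08,0,0.1,0,-0.001,-0.12,0,0.1,0,-0.001,-0.12,0,0.1])

```text
time_s: 20.82
eef_pos: [0.5571, 0.1469, 0.1483]
tool_rot: [[-1.0, 0.018, 0.006], [0.018, 1.0, 0.003], [-0.006, 0.003, -1.0]]
contact_force: [0.3, 0.3, -0.7]
finger_gap: 0.0395
finger_force: 0.0
```

```bash
python3 - <<'E'
from h import *
im,c=grab('wrist','w11.png'); im2,c2=grab('top'); im3,c3=grab('scene')
a=handle(im2,c2,'yellow',(.616,-.186),60); b=handle(im3,c3,'yellow',(.616,-.186),60); print(tri(c2,a,c3,b))
plan(.617,-.186,.15,142.5); print(np.round(arm.state()['joint_positions'],2))
E
```

```text
yellow px [185.2 226.9] pos [0.5397 0.2801 0.024 ] dims [0.1187 0.055 ] ang 175.6
yellow px [223.7 204. ] pos [ 0.6184 -0.1828  0.024 ] dims [0.0644 0.036 ] ang 142.6
(array([0.62581539, 0.09365057, 0.37985755]), np.float64(0.35236029007489134))
at [0.5549 0.145  0.1443] yaw 179.0 -> shift [-0.0682 -0.3298 -0.0054] turn 0.3038 t 20.98 gap 0.0399 F [ 0.7 -0.3  0.1]
[ 0.1   0.86 -0.78  1.79  0.8   0.84  0.48]
```

View pics/w11.png

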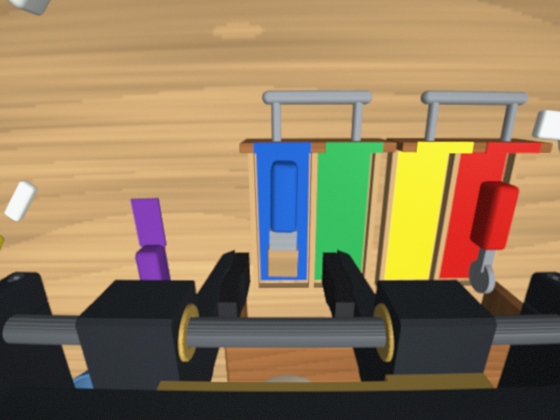

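```bash
python3 - <<'E'
from h import *
s0=arm.state()
im,c=grab('wrist'); 
for cx,cy in((.577,.336),):
    P=[[cx+a,cy+b,.0125+z] for z in(0,.028) for a in(-.057,.007) for b in(-.012,.012)]; print(proj(c,P).round(0))
im2,c2=grab('top','top3.png'); im3,c3=grab('scene','scene3.png')
a=cv2.resize(im2[160:270,140:270],(520,440),interpolation=2); b=cv2.resize(im3[200:310,280:400],(480,440),interpolation=2)
cv2.imwrite('pics/e.png',cv2.resize(np.hstack([a,b]),(800,352)))
h=cv2.cvtColor(im2,cv2.COLOR_BGR2HSV)
for col in('red','yellow'):
    for q in blobs(im2,col,20): print(col,q[0].round(1),q[1],onz(c2,q[0],.024)[0].round(3))
E
```

```text
[[474. 161.]
 [499. 161.]
 [463. 224.]
 [486. 224.]
 [493. 166.]
 [520. 166.]
 [480. 235.]
 [505. 235.]]
red [167.  215.3] 790.5 [0.571 0.334 0.024]
red [101.8 150.7] 98.5 [0.756 0.534 0.024]
red [200.4  92.1] 151.5 [0.946 0.26  0.024]
yellow [185.  226.5] 342.5 [0.541 0.281 0.024]
yellow [354.9 198.6] 43.0 [ 0.634 -0.199  0.024]
```

View pics/e.png

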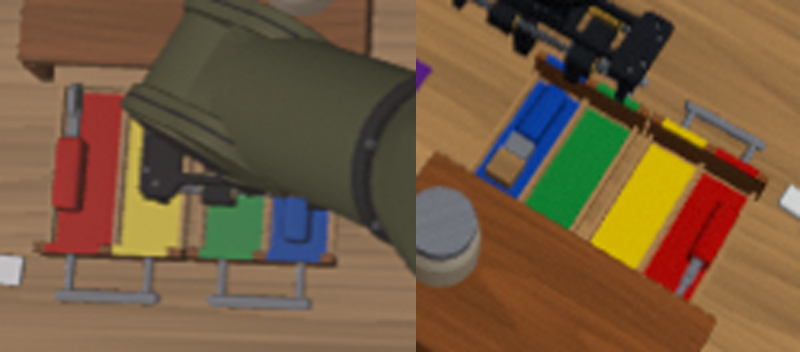

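Emit:
play_rows(plan=[-0.01,-0.05,0,0.05,0,-0.02,-0.1,0,0.1,-0.2,-0.032,-0.155,0,0.16,-0.2,-0.043,-0.21,0,0.22,-0.2,-0.056,-0.27,0,0.28,-0.2,-0.068,-0.33,0.01,0.304,-0.2,-0.068,-0.33,0.02,0.304,-0.2,-0.068,-0.33,0.02,0.304,-0.2,-0.068,-0.33,0.02,0.304,-0.2])

```text
time_s: 22.25
eef_pos: [0.6175, -0.183, 0.1252]
tool_rot: [[-0.795, 0.606, -0.0], [0.606, 0.795, 0.002], [0.001, 0.001, -1.0]]
contact_force: [-0.4, 1.1, -0.6]
finger_gap: 0.0529
finger_force: 0.0
```

```bash
python3 - <<'E'
from h import *
im,c=grab('wrist','w12.png'); u=handle(im,c,'yellow',(.616,-.186)); handle(im,c,'yellow',(.616,-.186),z=.016)
plan(.62,-.189,.009,142.5)
im,c=grab('top','top4.png'); im,c=grab('scene','scene4.png')
E
```

```text
yellow px [280.2 209.4] pos [ 0.6147 -0.1861  0.024 ] dims [0.0235 0.0681] ang 143.1
yellow px [280.2 209.4] pos [ 0.6167 -0.1878  0.016 ] dims [0.0243 0.0703] ang 143.1
at [ 0.6177 -0.1832  0.1255] yaw 142.7 -> shift [-0.0054 -0.0034  0.1165] turn 0.0014 t 22.3 gap 0.0528 F [-0.  -0.2 -0.7]
```

Emit:
play_rows(plan=[-0.0059,-0.004,0.04,-0.002,-0.2,-0.0059,-0.004,0.08,-0.002,-0.2,-0.0059,-0.004,0.105,-0.002,-0.2,-0.0059,-0.004,0.1165,-0.002,-0.2,-0.0059,-0.004,0.1165,-0.002,-0.2,-0.0059,-0.004,0.1165,-0.002,0.4,-0.0059,-0.004,0.1165,-0.002,1,-0.0059,-0.004,0.1165,-0.002,1,-0.0059,-0.004,0.1165,-0.002,1,-0.0059,-0.004,0.1165,-0.002,1], squeeze=35)

```text
time_s: 23.65
eef_pos: [0.6202, -0.1922, 0.0094]
tool_rot: [[-0.796, 0.606, 0.001], [0.606, 0.796, -0.0], [-0.001, 0.001, -1.0]]
contact_force: [-0.4, 0.4, 5.0]
finger_gap: 0.0238
finger_force: 35.0
```

```bash
python3 - <<'E'
from h import *
plan(.5565,.276,.12,179)
for f,n in(('top4.png','top'),):
    c={k:np.array(v,float) for k,v in arm.get_calibration(n).items() if k in('K','D','pose')}
    im=cv2.imread('pics/'+f)[180:245,150:185]; hsv=cv2.cvtColor(im,cv2.COLOR_BGR2HSV)
    # handle vs floor: darker red?
    v=hsv[...,2]; sat=hsv[...,1]; print(v[::4,4:32:2])
E
```

```text
at [ 0.6202 -0.1922  0.0094] yaw 142.7 -> shift [ 0.3343  0.334  -0.1107] turn -0.3024 t 23.65 gap 0.0238 F [-0.4  0.4  5. ]
[[ 62  63 106 104 104  96  93  92  93  86  86  88  85  87]
 [ 69  85 155 153 154 153 152 151 150 150 149 148 148 148]
 [146 147 152 103 118  58 125 132 129 135 133 123 135 115]
 [151 151 153  97 122  53 142 154 153 153 152 152 154 113]
 [146 146 152 117 103  86 150 153 152 152 153 152 153 118]
 [136 137 152 118 119  79 155 153 153 153 152 152 152 134]
 [140 141 153 157 156 136  94 154 154 152 152 152 150 157]
 [139 142 156 154 152 127  71 152 154 153 153 153 134 171]
 [144 145 159 155 153 116  72 157 153 154 154 154 112 177]
 [137 134 159 155 155 103  85 156 153 153 153 153 113 189]
 [141 147 159 155 152  86 120 155 154 152 153 151 114 193]
 [150 144 134 144 141  73 142 155 154 153 153 150 124 192]
 [149 116 148 156 156 156 154 154 155 153 154 149 158 190]
 [151  99 151 154 154 154 154 154 154 154 154 134 170 190]
 [145 154 156 154 154 154 154 154 140 119 126 157 178 190]
 [122 103 102  97 107  83  89  77  75  75  71  75  78  77]
 [140 140 141 127  92 137 140 140 141 140 141 140 142 141]]
```

Emit:
play_rows(plan=[0,0,-0.03,0,1,0,0,-0.08,0,1,0.03,0.03,-0.12,-0.04,1,0.07,0.07,-0.13,-0.08,1,0.11,0.11,-0.13,-0.12,1,0.15,0.15,-0.13,-0.16,1,0.19,0.19,-0.13,-0.2,1,0.23,0.23,-0.13,-0.24,1,0.27,0.27,-0.13,-0.28,1,0.305,0.305,-0.13,-0.302,1])

```text
time_s: 24.9
eef_pos: [0.5608, 0.237, 0.1383]
tool_rot: [[-1.0, 0.015, -0.001], [0.015, 1.0, -0.0], [0.001, -0.0, -1.0]]
contact_force: [0.5, -1.0, -0.3]
finger_gap: 0.024
finger_force: 35.0
```

Emit:
play_rows(plan=[0,0,0,0,1,0,0,0,0,1])

```text
time_s: 25.15
eef_pos: [0.5616, 0.2338, 0.138]
tool_rot: [[-1.0, 0.019, -0.001], [0.019, 1.0, -0.002], [0.001, -0.002, -1.0]]
contact_force: [0.2, -0.5, -1.0]
finger_gap: 0.0234
finger_force: 35.0
```

```bash
python3 - <<'E'
from h import *
im,c=grab('wrist','w13.png'); im2,c2=grab('top','top5.png'); im3,c3=grab('scene','scene5.png')
plan(.5565,.276,.12,179)
b=cv2.resize(im3[205:305,300:400],(360,360),interpolation=2); a=cv2.resize(im2[170:260,145:255],(440,360),interpolation=2)
cv2.imwrite('pics/f.png',np.hstack([a,b]))
print(blobs(im,'red',300)[0][2], [ (q[0].round(),q[1]) for q in blobs(im,'red',100)])
P=[[.577+a_,.336+b_,.0125+z] for z in(.028,) for a_ in(-.057,.007) for b_ in(-.012,.012)]; print(proj(c,P).round(0))
E
```

```text
at [0.5623 0.2328 0.1383] yaw 178.8 -> shift [0.0067 0.0431 0.0182] turn -0.0017 t 25.3 gap 0.0239 F [-0.2  0.4 -0.7]
((403.2635803222656, 209.52154541015625), (74.36487579345703, 147.366943359375), 4.666858673095703) [(array([396., 206.]), 7587.0)]
[[394. 161.]
 [423. 160.]
 [388. 233.]
 [415. 232.]]
```

Emit:
play_rows(plan=[0.005,0.03,0.01,0,1,0.0067,0.0432,0.02,0,1,0.0067,0.0432,0.05,0,1,0.0067,0.0432,0.08,0,1,0.0067,0.0432,0.105,0,1,0.0067,0.0432,0.112,0,1,0.0067,0.0432,0.112,0,1,0.0067,0.0432,0.112,0,1])

```text
time_s: 26.3
eef_pos: [0.5565, 0.279, 0.0278]
tool_rot: [[-1.0, 0.018, 0.002], [0.018, 1.0, 0.001], [-0.001, 0.001, -1.0]]
contact_force: [-0.6, -0.3, -1.5]
finger_gap: 0.0235
finger_force: 35.0
```

Emit:
play_rows(plan=[0,-0.001,0.003,0,1,0,-0.001,0.003,0,1,0,-0.001,0.003,0,0.3,0,-0.001,0.003,0,0.1,0,-0.001,0.003,0,0.1,0,-0.001,-0.03,0,0.1,0,-0.001,-0.08,0,0.1,0,0.01,-0.12,0,0.1,0,0.03,-0.12,0,0.1,0,0.03,-0.12,0,0.1])

```text
time_s: 27.55
eef_pos: [0.5554, 0.3103, 0.1464]
tool_rot: [[-1.0, 0.016, -0.001], [0.016, 1.0, 0.001], [0.001, 0.001, -1.0]]
contact_force: [-0.2, -0.6, -0.5]
finger_gap: 0.0395
finger_force: 0.0
```

Emit:
play_rows(plan=[0,0.03,0,0,0,0,0.03,0,0,0,0,0.03,0,0,0])

```text
time_s: 27.92
eef_pos: [0.5566, 0.3366, 0.1453]
tool_rot: [[-1.0, 0.018, -0.001], [0.018, 1.0, -0.003], [0.001, -0.003, -1.0]]
contact_force: [-0.2, -0.9, -0.2]
finger_gap: 0.0442
finger_force: 0.0
```

```bash
python3 - <<'E'
from h import *
im,c=grab('wrist','w14.png'); im3,c3=grab('scene','scene6.png'); im2,c2=grab('top','top6.png')
plan(.5565,.336,.14,179); np.savez('c14.npz',**c)
b=cv2.resize(im3[215:305,300:400],(300,270),interpolation=2); a=cv2.resize(im2[170:260,145:255],(300,270),interpolation=2)
o=np.hstack([np.vstack([cv2.resize(im[80:320,120:480],(480,320)),np.zeros((220,480,3),np.uint8)]),np.vstack([a,b])])
cv2.imwrite('pics/g.png',o)
P=[[.577+a_,.336+b_,.0125+z] for z in(.028,) for a_ in(-.057,.007) for b_ in(-.012,.012)]; print(proj(c,P).round(0))
E
```

```text
at [0.5572 0.3367 0.1461] yaw 178.9 -> shift [ 0.0006 -0.0007  0.0061] turn -0.001 t 28.07 gap 0.0443 F [ 0.6  0.4 -0. ]
[[270. 167.]
 [298. 167.]
 [272. 237.]
 [299. 237.]]
```

View pics/g.png

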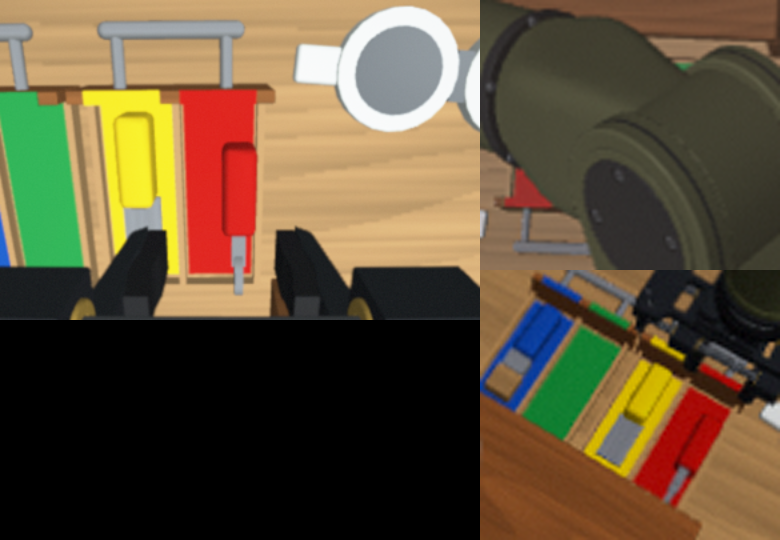

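```bash
python3 - <<'E'
from h import *
c=dict(np.load('c14.npz'))
px=[[299.6,222],[299.3,186.5],[297.8,257.8],[286.5,222],[312.7,222],[298.5,300],[310,150],[258,150]]
for z in(.0405,.05,.03): print(z,onz(c,px,z).round(4).tolist())
plan(.57,.348,.02,179)
E
```

```text
0.0405 [[0.5698, 0.3491, 0.0405], [0.5371, 0.3489, 0.0405], [0.6055, 0.3472, 0.0405], [0.5696, 0.3373, 0.0405], [0.57, 0.3608, 0.0405], [0.6518, 0.3477, 0.0405], [0.5061, 0.358, 0.0405], [0.5053, 0.3147, 0.0405]]
0.05 [[0.5663, 0.3487, 0.05], [0.5348, 0.3486, 0.05], [0.6006, 0.3469, 0.05], [0.5661, 0.3374, 0.05], [0.5665, 0.36, 0.05], [0.6451, 0.3473, 0.05], [0.5049, 0.3573, 0.05], [0.5042, 0.3156, 0.05]]
0.03 [[0.5737, 0.3495, 0.03], [0.5397, 0.3494, 0.03], [0.6109, 0.3476, 0.03], [0.5735, 0.3372, 0.03], [0.5739, 0.3617, 0.03], [0.6591, 0.348, 0.03], [0.5073, 0.3588, 0.03], [0.5065, 0.3137, 0.03]]
at [0.5572 0.3367 0.1461] yaw 178.9 -> shift [-0.0127  0.0118  0.1261] turn -0.001 t 28.07 gap 0.0443 F [ 0.6  0.4 -0. ]
```

Emit:
play_rows(plan=[-0.011,0.0118,0.04,0.005,-0.2,-0.011,0.0118,0.08,0.005,-0.2,-0.011,0.0118,0.11,0.005,-0.2,-0.011,0.0118,0.118,0.005,-0.2,-0.011,0.0118,0.118,0.005,-0.2,-0.011,0.0118,0.118,0.005,0.4,-0.011,0.0118,0.118,0.005,1,-0.011,0.0118,0.118,0.005,1,-0.011,0.0118,0.118,0.005,1,-0.011,0.0118,0.118,0.005,1], squeeze=30)

```text
time_s: 29.32
eef_pos: [0.5687, 0.3489, 0.0295]
tool_rot: [[-1.0, 0.029, 0.001], [0.029, 1.0, -0.002], [-0.001, -0.002, -1.0]]
contact_force: [-1.2, -3.8, 6.3]
finger_gap: 0.0237
finger_force: 30.0
```

Emit:
play_rows(plan=[0,0,-0.01,0,1,0,0,-0.025,0,1,0.009,-0.006,-0.03,-0.004,1,0.018,-0.0125,-0.03,-0.006,1,0.018,-0.0125,-0.03,-0.006,1,0.018,-0.0125,-0.01,-0.006,1,0.018,-0.0125,0,-0.006,1,0.018,-0.0125,0,-0.006,1])

```text
time_s: 30.32
eef_pos: [0.5507, 0.3376, 0.0284]
tool_rot: [[-1.0, 0.017, 0.001], [0.017, 1.0, -0.001], [-0.001, -0.001, -1.0]]
contact_force: [-0.6, -2.4, 5.8]
finger_gap: 0.0236
finger_force: 30.0
```

```bash
python3 - <<'E'
from h import *
plan(.55,.336,.028,179)
E
```

```text
at [0.5507 0.3376 0.0284] yaw 179.0 -> shift [ 0.0007 -0.0016  0.0004] turn 0.0003 t 30.32 gap 0.0236 F [-0.6 -2.4  5.8]
```

Emit:
play_rows(plan=[0,0,0,0,0.3,0,0,0,0,0.1,0,0,0,0,0.1,0,0,-0.03,0,0.1,0,0,-0.08,0,0.1,-0.006,0,-0.117,0,0.1,-0.006,0,-0.117,0,0,-0.006,0,-0.117,0,0,-0.006,0,-0.117,0,0])

```text
time_s: 31.45
eef_pos: [0.5549, 0.3372, 0.144]
tool_rot: [[-1.0, 0.016, -0.002], [0.016, 1.0, -0.002], [0.002, -0.002, -1.0]]
contact_force: [0.4, -0.3, 0.1]
finger_gap: 0.0438
finger_force: 0.0
```

```bash
cat > chk.py <<'E'
from h import *
def chk(tag):
    im,c=grab('wrist',f'w{tag}.png'); plan(.45,.336,.15,179)
    # grey steel pixels in/behind the red slot
    h=cv2.cvtColor(im,cv2.COLOR_BGR2HSV)
    q=proj(c,[[.51,.312,.0125],[.51,.36,.0125],[.665,.36,.0125],[.665,.312,.0125]]).astype(np.int32)
    reg=np.zeros(im.shape[:2],np.uint8); cv2.fillPoly(reg,[q],255)
    st=cv2.inRange(h,(0,0,60),(180,60,255))&reg; yy,xx=np.nonzero(st)
    print('steel',len(xx),xx.min(),xx.max(),yy.min(),yy.max(),'ends',onz(c,[[np.median(xx),yy.min()],[np.median(xx),yy.max()]],.02).round(4).tolist())
    # handle outline: strong edges inside red
    red=cv2.Canny(im,40,100)&cv2.erode(cv2.inRange(h,(0,120,30),(8,255,255))|cv2.inRange(h,(172,120,30),(180,255,255)),np.ones((3,3)))&reg
    yy,xx=np.nonzero(red); print('edges',len(xx)); 
    if len(xx): 
        a=np.percentile(xx,[3,97]);b=np.percentile(yy,[3,97]);print(a,b,onz(c,[[a[0],b[0]],[a[1],b[1]]],.0405).round(4).tolist())
    print('expect handle top',proj(c,[[.52,.324,.0405],[.584,.348,.0405]]).round(0).tolist())
E
python3 -c "
import chk; chk.chk('15')"
```

```text
at [0.555  0.3374 0.1441] yaw 179.1 -> shift [ 0.105  -0.003  -0.0056] turn 0.0008 t 31.5 gap 0.0439 F [-0.5  0.7  0. ]
steel 361 282 291 243 287 ends [[0.597, 0.3381, 0.02], [0.6472, 0.3374, 0.02]]
edges 338
[272. 300.] [169.11 241.  ] [[0.5195, 0.3265, 0.0405], [0.586, 0.3501, 0.0405]]
expect handle top [[269.0, 170.0], [298.0, 239.0]]
```

Emit:
play_rows(plan=[0.045,-0.01,0,0,1,0.09,-0.02,0,0,1,0.135,-0.032,0,0,1,0.135,-0.032,0,0,1,0.135,-0.032,0.04,0,1,0.135,-0.032,0.08,0,1,0.135,-0.032,0.115,0,1,0.135,-0.032,0.122,0,1,0.135,-0.032,0.122,0,1,0.135,-0.032,0.122,0,1])

```text
time_s: 32.75
eef_pos: [0.421, 0.3089, 0.0248]
tool_rot: [[-1.0, 0.016, 0.002], [0.016, 1.0, 0.002], [-0.001, 0.002, -1.0]]
contact_force: [0.9, 0.7, 0.3]
finger_gap: 0.0004
finger_force: 0.0
```

Emit:
play_rows(plan=[-0.012,-0.002,0.001,0,1,-0.022,-0.004,0.001,0,1,-0.03,-0.004,0.001,0,1,-0.038,-0.004,0.001,0,1,-0.047,-0.004,0.001,0,1,-0.057,-0.004,0.001,0,1,-0.067,-0.004,0.001,0,1,-0.077,-0.004,0.001,0,1,-0.087,-0.004,0.001,0,1,-0.097,-0.004,0.001,0,1])

```text
time_s: 34.0
eef_pos: [0.5178, 0.3028, 0.0227]
tool_rot: [[-1.0, 0.016, 0.0], [0.016, 1.0, 0.0], [0.0, 0.0, -1.0]]
contact_force: [-1.7, 1.4, 1.2]
finger_gap: 0.0004
finger_force: 0.9
```

Emit:
play_rows(plan=[-0.01,0,0,0,1,-0.02,0,0,0,1,-0.03,0,0,0,1,-0.04,0,0,0,1,-0.05,0,0,0,1,-0.06,0,0,0,1,-0.066,0,0,0,1,-0.066,0,0,0,1])

```text
time_s: 35.0
eef_pos: [0.5842, 0.3006, 0.0225]
tool_rot: [[-1.0, 0.017, 0.001], [0.017, 1.0, -0.001], [-0.001, -0.001, -1.0]]
contact_force: [-0.0, 0.5, 0.2]
finger_gap: 0.0002
finger_force: 0.0
```

Emit:
play_rows(plan=[-0.004,0.002,0,0,1,-0.008,0.002,0,0,1,-0.012,0.002,0,0,1,-0.014,0.002,0,0,1,-0.014,0.002,0,0,1])

```text
time_s: 35.62
eef_pos: [0.5977, 0.3036, 0.0228]
tool_rot: [[-1.0, 0.016, 0.001], [0.016, 1.0, 0.001], [-0.001, 0.001, -1.0]]
contact_force: [-0.9, -0.4, -0.3]
finger_gap: 0.0006
finger_force: 0.2
```

```bash
python3 - <<'E'
from h import *
plan(.6,.3,.0225); im3,c3=grab('scene','scene7.png'); im,c=grab('wrist','w16.png')
E
```

```text
at [0.5977 0.3036 0.0228] yaw 179.1 -> shift [-0.0024 -0.0035  0.0003] turn 0 t 35.62 gap 0.0006 F [-0.9 -0.4 -0.3]
```

Emit:
play_rows(plan=[-0.003,0,0,0,1,-0.005,0,0,0,1,-0.007,0,0,0,1,-0.007,0,0,0,1])

```text
time_s: 36.22
eef_pos: [0.6043, 0.3037, 0.0228]
tool_rot: [[-1.0, 0.016, 0.0], [0.016, 1.0, 0.001], [-0.0, 0.001, -1.0]]
contact_force: [-2.0, -0.2, 0.6]
finger_gap: 0.0004
finger_force: 0.6
```

Emit:
play_rows(plan=[-0.002,0,0,0,1,-0.004,0,0,0,1,-0.004,0,0,0,1])

```text
time_s: 36.6
eef_pos: [0.6045, 0.3036, 0.0227]
tool_rot: [[-1.0, 0.014, -0.006], [0.014, 1.0, -0.001], [0.006, -0.001, -1.0]]
contact_force: [-8.8, -0.6, 6.8]
finger_gap: 0.0003
finger_force: 4.7
```

Emit:
play_rows(plan=[0.02,0,0,0,1,0.06,0,0,0,1,0.11,0,0,0,1,0.16,0,-0.02,0,1,0.185,0,-0.06,0,1,0.185,-0.04,-0.06,0,1,0.185,-0.09,-0.06,0,1,0.185,-0.127,-0.06,0,1,0.185,-0.127,-0.03,0,1,0.185,-0.127,0,0,1])

```text
time_s: 37.85
eef_pos: [0.4229, 0.1786, 0.0224]
tool_rot: [[-1.0, 0.018, 0.003], [0.018, 1.0, 0.001], [-0.003, 0.001, -1.0]]
contact_force: [-0.3, 0.2, -0.9]
finger_gap: 0.0007
finger_force: 0.0
```

Emit:
play_rows(plan=[0,0,0,0,1,0,0,0,0,1])

```text
time_s: 38.1
eef_pos: [0.4217, 0.1795, 0.0233]
tool_rot: [[-1.0, 0.016, 0.001], [0.016, 1.0, 0.0], [-0.001, 0.001, -1.0]]
contact_force: [-0.4, -0.5, -0.2]
finger_gap: 0.0003
finger_force: 0.0
```

Emit:
play_rows(plan=[-0.012,-0.003,0,0,1,-0.022,-0.004,0,0,1,-0.03,-0.004,0,0,1,-0.038,-0.004,0,0,1,-0.047,-0.004,0,0,1,-0.057,-0.004,0,0,1,-0.067,-0.004,0,0,1,-0.077,-0.004,0,0,1,-0.087,-0.004,0,0,1,-0.097,-0.004,0,0,1])

```text
time_s: 39.35
eef_pos: [0.5186, 0.1737, 0.0235]
tool_rot: [[-1.0, 0.016, 0.0], [0.016, 1.0, 0.001], [-0.0, 0.001, -1.0]]
contact_force: [-2.6, -0.5, 1.0]
finger_gap: 0.0004
finger_force: 0.9
```

Emit:
play_rows(plan=[-0.01,0,0,0,1,-0.02,0,0,0,1,-0.03,0,0,0,1,-0.04,0,0,0,1,-0.05,0,0,0,1,-0.06,0,0,0,1,-0.068,0,0,0,1,-0.074,0,0,0,1,-0.078,0,0,0,1,-0.078,0,0,0,1])

```text
time_s: 40.6
eef_pos: [0.5967, 0.1719, 0.0226]
tool_rot: [[-1.0, 0.017, 0.001], [0.017, 1.0, -0.0], [-0.001, -0.0, -1.0]]
contact_force: [-0.1, 0.4, -0.8]
finger_gap: 0.0003
finger_force: 0.0
```

Emit:
play_rows(plan=[-0.003,0,0,0,1,-0.006,0,0,0,1,-0.008,0,0,0,1,-0.008,0,0,0,1])

```text
time_s: 41.1
eef_pos: [0.6027, 0.1718, 0.0226]
tool_rot: [[-1.0, 0.016, -0.003], [0.016, 1.0, -0.001], [0.003, -0.001, -1.0]]
contact_force: [-5.4, -0.1, 3.2]
finger_gap: 0.0007
finger_force: 2.4
```

Emit:
play_rows(plan=[-0.002,0,0,0,1,-0.003,0,0,0,1,-0.003,0,0,0,1])

```text
time_s: 41.48
eef_pos: [0.6029, 0.1718, 0.0225]
tool_rot: [[-1.0, 0.015, -0.007], [0.015, 1.0, -0.002], [0.007, -0.003, -1.0]]
contact_force: [-11.5, -0.8, 8.6]
finger_gap: 0.0004
finger_force: 5.6
```

Emit:
play_rows(plan=[0.02,0,0,0,1,0.06,0,0,0,1,0.11,0,0,0,1,0.16,0,-0.03,0,1,0.185,0,-0.08,0,1,0.185,0,-0.13,0,1,0.185,0,-0.18,0,1,0.185,0,-0.2,0,1,0.185,0,-0.2,0,1])

```text
time_s: 42.6
eef_pos: [0.4238, 0.1758, 0.2242]
tool_rot: [[-1.0, 0.017, 0.005], [0.017, 1.0, 0.002], [-0.005, 0.002, -1.0]]
contact_force: [0.8, -1.2, -0.8]
finger_gap: 0.0002
finger_force: 0.0
```

```bash
python3 - <<'E'
from h import *
plan(.42,.17,.22)
im,c=grab('top','top9.png'); im3,c3=grab('scene','scene9.png'); w,cw=grab('wrist','w17.png')
# bars: grey pixels in front of the stand, wrist view
for y0 in(.305,.175):
    q=proj(cw,[[.60,y0-.03,.032],[.60,y0+.03,.032],[.64,y0+.03,.032],[.64,y0-.03,.032]]).astype(int)
    x0,x1=q[:,0].min(),q[:,0].max();r0,r1=q[:,1].min(),q[:,1].max()
    s=w[max(r0,0):r1,max(x0,0):x1]; print(q.tolist(),s.shape, cv2.cvtColor(s,cv2.COLOR_BGR2HSV)[...,1].mean(1).round(0).astype(int).tolist() if s.size else '')
for n in('red','yellow','blue','green'):
    print(n,[(b[0].round(),b[1],onz(c,b[0],.02)[0].round(3)) for b in blobs(im,n,8)])
# lid on mat
for nm,(I,C) in {'top':(im,c),'scene':(im3,c3)}.items():
    u=proj(C,[[.535,-.384,.045]])[0].astype(int); g=I.max(2)[u[1]-15:u[1]+15,u[0]-15:u[0]+15]<60; yy,xx=np.nonzero(g); k=[xx.mean()+u[0]-15,yy.mean()+u[1]-15]; print(nm,'knob',onz(C,k,.04)[0])
# scene: differences outside the moved regions
d=cv2.absdiff(cv2.imread('pics/scene0.png'),im3).max(2); print([ (tuple(cv2.boundingRect(q)),cv2.contourArea(q)) for q in cv2.findContours((d>50).astype(np.uint8),0,2)[0] if cv2.contourArea(q)>25])
E
```

```text
at [0.4238 0.1758 0.2242] yaw 179.0 -> shift [ 0.0037 -0.0059  0.0041] turn 0 t 42.6 gap 0.0002 F [ 0.8 -1.2 -0.8]
[[361, 313], [406, 312], [402, 336], [359, 337]] (25, 47, 3) [47, 47, 45, 51, 48, 47, 45, 44, 43, 42, 41, 42, 42, 41, 42, 42, 41, 43, 43, 42, 42, 41, 42, 42, 41]
[[265, 314], [309, 313], [309, 337], [266, 338]] (25, 44, 3) [26, 27, 26, 25, 24, 24, 26, 25, 26, 26, 25, 24, 23, 22, 23, 23, 24, 22, 22, 23, 23, 23, 23, 22, 20]
red [(array([168., 182.]), 67.5, array([0.669, 0.339, 0.02 ])), (array([102., 151.]), 98.5, array([0.758, 0.536, 0.02 ])), (array([200.,  92.]), 151.5, array([0.948, 0.261, 0.02 ]))]
yellow [(array([188., 183.]), 53.0, array([0.668, 0.282, 0.02 ]))]
blue [(array([234., 185.]), 28.0, array([0.666, 0.147, 0.02 ]))]
green []
top knob [ 0.53608734 -0.38410539  0.04      ]
scene knob [ 0.53430598 -0.38281317  0.04      ]
[((314, 258, 11, 9), 45.5), ((298, 217, 91, 77), 3128.5), ((210, 198, 23, 14), 139.0), ((261, 186, 33, 11), 173.5), ((228, 165, 30, 14), 153.5), ((177, 150, 36, 29), 744.5), ((325, 114, 73, 72), 2001.5), ((377, 67, 28, 41), 731.0), ((499, 0, 61, 195), 4911.0), ((324, 0, 110, 59), 2058.5)]
```

```bash
python3 -c "
from station import arm
print(arm.hand_in())"
```

```text
the job is handed in; nothing more can be done
None
```

The job is handed in at about 43 s: the lid is on the cork mat; the red, yellow and blue tools were laid in their slots (green was absent; red, found displaced, was re-seated), and both trays are pushed home. I couldn't see the tools inside the closed trays.

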